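# Hold the tea infuser ready over the mug

### The arm

A 6-joint arm with a two-finger parallel gripper is mounted at the origin on a cart in front of the work surface, level with it; the furniture and walls round the work are solid. World frame = base frame: x ahead of the robot, y to its left, z up, the work surface at z = 0. Lengths are in m, angles in rad, forces in N, time in s.
With the tool pointing down it reaches from about 0.375 to 0.9 m from the base axis. Payload 3.1 kg.
Tool frame: the origin (TCP) lies at the very end of the fingers, on their centre line; the grasp point (between the pads) lies 19 mm behind it; z points along the fingers, y is the direction in which the jaws open and shut (so a half turn about z gives the same grasp; the last joint's range is limited). The gripper opens to 87 mm and grips with 3 to 60 N. Pads are 19 mm wide; open, the fingers measure 117 mm over their backs; the gripper's body (75 mm by 190 mm) begins 51 mm behind the grasp point.
Start: joints at [-0.178, 0.527, 1.433, -0, 1.181, -0.178], TCP at [0.625, 0, 0.223] pointing down, gripper open.
Joint ranges: [-3.08, 3.08], [-0.75, 2.2], [0.22, 2.44], [-1.43, 4.57], [0, 2.65], [-2.85, 2.85]. Speed limits (rad/s): [2.79, 2.79, 3.14, 3.14, 3.14, 3.14].

### API

Orientations are given as a unit quaternion [x, y, z, w].
In Python, from rig import robot gives the robot as it stands. The module is installed in compiled form; this text tells all that it offers.
- The arm moves only by the tool carry_out, never from a script. Its argument "series" is a list of rows, each a list of 7 numbers: the shift along the tool's x, y, z in mm, then the turn, a rotation vector about the tool's x, y, z in degrees, then the gripper command: -1 is shut, 1 is fully open, values between are in proportion. In form: [[tx, ty, tz, rx, ry, rz, claw], ...]. A call has 1 to 8 rows; each row is the pose to reach, as a shift and turn from the pose measured when the call began, along the tool's axes at that moment; what a row does not reach only later rows make up. A row lasts 1/8 s, in which the tool goes at most 62.5 mm and 10.7 degrees, less where a joint would pass 70% of its speed; a pose out of reach is approached as far as the arm can. A call with a gripper value outside its range is refused whole. The fingers move at their own pace and stop on an object; "force" is the grip in N (left out, the last holds). Time passes only in rows, so rows that repeat a pose let the fingers close. It gives the time, the measured TCP pose, the force and the opening at its end, in the units of the state.
- robot.get_obs(): the state, without advancing time (a new reading comes with each control period).
- robot.camera(name): name is "scene" or "side" or "wrist"; returns a dict with "pixels" (480x640x3 uint8, red, green, blue), "fx", "fy", "cx", "cy" (pixels), "k1" (the pictures are not rectified: a ray, as slopes to the right and down, at radius r is drawn at 1 + k1 r^2 times it, then the intrinsics apply), "position" and "attitude" of the camera in the world. Camera axes: x right, y down, z forward; pixel columns grow to the right and rows downward; lengths in m; the calibration is good to about 2 mm. A picture is of the moment at which its call begins. There is no depth.
- robot.hand_in(): hands the job in, once; it reports no verdict.
The state is a dict: "time": time; "q": joint angles; "joint_velocities": joint speeds; "joint_torque": joint torques, N m; "position": TCP position; "tool_rot": TCP orientation; "ft_force": force on the tool from outside, world axes, zero at the start; "moment": the same for the moment, N m; "grip_width": finger opening in m.
Only numpy, scipy, OpenCV 4.12 (cv2) and the standard library are available. Lean on these libraries where they do the work, as an engineer would, in place of code of your own. Each camera call takes 0.05 s, during which the arm holds its last target.

### The job

First slide the cup tray of the hot-water dispenser out to its end stop, so that the mug comes out from under the dispenser's head and stays standing in the tray. Then pick up the tea infuser, lift it over the row of two flat tins without moving these, and finish holding it in the gripper, upright and still, centred over the mug's mouth with its bottom just above the rim (about 15 mm) and not touching the mug, ready to be dipped. Do not let go of it at the end, and leave the bowl where it is too.

Things in the scene. Friction and masses are not known exactly. Their poses are not given: they have to be found in the camera images.
- tea_station: Grey hot-water dispenser, fixed to the worktop: a flat base (100 mm in x, 290 mm in y, 14 mm high), and near its +y end a column (behind the base, 190 mm high) with a head 50 mm wide in y that reaches out over the tray at 148 to 190 mm height. Origin: on the worktop under the base, on the middle line of the tray's path. z up; the tray slides out along the station's own -y; the head's centre is at station y = +100 mm.
- cup_tray (a joint): Slide of the aluminium cup tray along the base, in m: 0 = fully in (as it starts), mug's axis under the head; 0.13 = fully out against its end stop. Stays where it is left; about 1.5 N of friction. The tray's centre is at station y = 0.100 - value.
- tray_knob (a point): Centre of the top face of the tray's upright round steel knob, 18 mm diameter, 50 mm tall, its top 73 mm above the worktop; it stands 100 mm from the tray's centre on the side towards which the tray slides out, rising from a flat tongue 23 mm above the worktop.
- mug: White mug with pale blue stripes, loose, standing in the tray inside a low rim (7 mm); 77 mm across, 100 mm tall, wall about 4 mm. Origin: underside, 20 mm from the axis of the round body towards the handle. z up.
- mug_mouth (a point): Centre of the mug's open mouth at rim height (about 123 mm above the worktop); z up.
- infuser: Steel tea infuser, loose, standing upright on the worktop: a perforated round basket 50 mm across, with a lid 55 mm across whose top is 60 mm above the bottom, and on top an upright dark wooden knob, 16 mm diameter, from 66 to 108 mm above the bottom, to be gripped from above. About 65 to 125 g. Origin: centre of its underside; z up along its axis.
- tin_meat: Flat food tin, green label with a picture of a brown dish, 76 mm diameter, 58 mm tall. The two flat tins stand in one row between the infuser and the dispenser, one nearer to the robot, the other behind it (which is which varies). Origin: centre of its underside.
- tin_peas: The other flat food tin of the row, green label with a picture of peas, 75 mm diameter, 58 mm tall. Origin: centre of its underside. Note: a wall cabinet hangs over the worktop on the infuser's side of the tins (y below -0.16 m), from 0.575 m height up, its door handles from x = 0.51 m on: keep the wrist low there.
- bowl: Small white bowl, 115 mm across, 56 mm high, on the worktop beyond the dispenser's base. Origin: centre of its underside.

How it is judged:
By the outcome, as a careful person would: the job done as asked, in the order asked, and still so for the second after the job is handed in, while the arm keeps its last pose, push and grip.
It also fails if it takes over 51 s, if anything falls off the work surface, if the arm or the gripper's body presses on something with over 40 N, if the wrist force passes 120 N, or if a joint passes its speed limit or range.

## Working session

There is one attempt and no reset: what is moved stays moved. The work goes in short steps, Python scripts to look and compute and a tool call to move; the robot and the scene stay as the last step left them, time stands still between calls to the robot, and variables do not carry over. Pictures are saved under pics/ and viewed, and the job is handed in when it is done.

Besides the shell and the picture viewer there is one more tool, called after "Emit:" as name(argument=value, ...) on one line, values as JSON. carry_out: Moves the arm, as the interface text tells. Its arguments: {"type":"object","properties":{"series":{"type":"array"},"force":{"type":"number"}},"required":["series"]}

```bash
mkdir -p pics
cat > h.py <<'E'
import numpy as np, cv2
from scipy.spatial.transform import Rotation as R
from rig import robot
def cam(n,save=None):
    c=robot.camera(n)
    if save: cv2.imwrite('pics/'+save,c['pixels'][:,:,::-1])
    return c
def rot(c):
    a=np.array(c['attitude'],float)
    return R.from_quat(a).as_matrix() if a.size==4 else a.reshape(3,3)
def ray(c,u,v):
    K=np.array([[c['fx'],0,c['cx']],[0,c['fy'],c['cy']],[0,0,1]],float)
    p=cv2.undistortPoints(np.array([[[u,v]]],float),K,np.array([c['k1'],0,0,0.]))[0,0]
    d=rot(c)@np.array([p[0],p[1],1]); return np.array(c['position']),d/np.linalg.norm(d)
def plane(c,u,v,z):
    o,d=ray(c,u,v); return o+d*(z-o[2])/d[2]
def tri(*rs):
    A=sum(np.eye(3)-np.outer(d,d) for o,d in rs); b=sum((np.eye(3)-np.outer(d,d))@o for o,d in rs)
    x=np.linalg.solve(A,b); return x,[np.linalg.norm((np.eye(3)-np.outer(d,d))@(x-o))*1000 for o,d in rs]
def proj(c,P):
    p=rot(c).T@(np.array(P)-np.array(c['position'])); x,y=p[:2]/p[2]; s=1+c['k1']*(x*x+y*y)
    return np.array([c['fx']*x*s+c['cx'],c['fy']*y*s+c['cy']])
E
python3 - <<'E'
from h import *
np.set_printoptions(precision=4,suppress=True)
import pickle
D={}
for n in ['scene','side','wrist']:
    c=cam(n,n+'0.png'); D[n]=c
    print(n,{k:v for k,v in c.items() if k!='pixels'})
pickle.dump(D,open('c0.pkl','wb'))
print(robot.get_obs())
E
```

```text
scene {'fx': 579.8526226604845, 'fy': 579.8526226604845, 'cx': 322.2051875557178, 'cy': 236.13055851693608, 'k1': -0.057518085910130974, 'position': array([-0.2082, -0.5829,  0.808 ]), 'attitude': array([ 0.8062, -0.4024,  0.1992, -0.3853])}
side {'fx': 580.4898403902122, 'fy': 580.4898403902122, 'cx': 315.18397490546425, 'cy': 239.6775202060567, 'k1': -0.010301455405464939, 'position': array([-0.0402, -0.8946,  0.8827]), 'attitude': array([ 0.8575, -0.2617,  0.1212, -0.4261])}
wrist {'fx': 332.6678196163794, 'fy': 332.6678196163794, 'cx': 320.253357764467, 'cy': 236.85134493126614, 'k1': -0.06419028249908751, 'position': array([0.6258, 0.0688, 0.3845]), 'attitude': array([ 0.9919, -0.0001, -0.0015,  0.1268])}
{'time': 0.15, 'q': array([-0.1785,  0.5283,  1.4336,  0.    ,  1.1814, -0.1785]), 'joint_velocities': array([ 0.0012, -0.0019, -0.005 , -0.0017,  0.0019, -0.0021]), 'joint_torque': array([  0.0009, -44.0429, -17.6842,   0.0634,   0.0553,  -0.0001]), 'position': array([0.6244, 0.0001, 0.2218]), 'tool_rot': array([ 0.7071,  0.7071, -0.0005, -0.0007]), 'ft_force': array([-0.2792,  0.7494, -0.0595]), 'moment': array([-0.0082,  0.0294, -0.0215]), 'grip_width': 0.08730827437331422}
```

View pics/scene0.png

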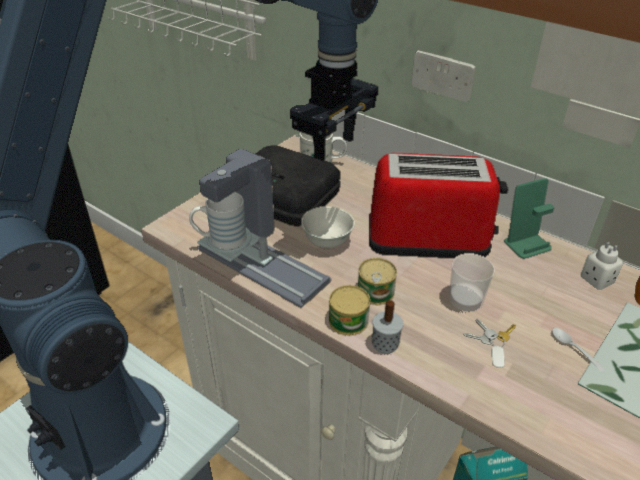

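View pics/side0.png

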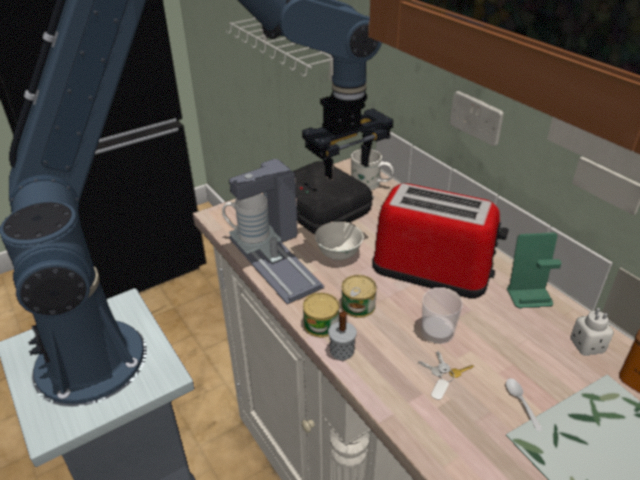

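View pics/wrist0.png

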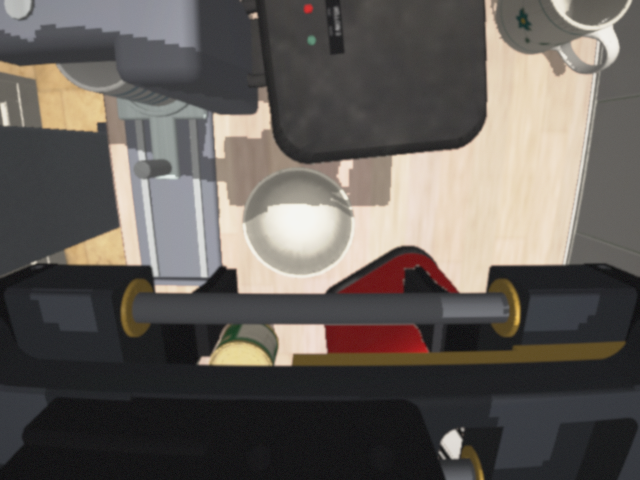

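The scene picture shows the mug at about (226,220), tray tongue at about (255,255), infuser knob at (389,310), tins at (349,308) and (377,280), and bowl at (327,228). The wrist view shows the tray knob at about (150,168). I'll zoom in for pixel positions.

Run:
```python
import pickle,cv2
D=pickle.load(open('c0.pkl','rb'))
def crop(n,x0,y0,w,h,s,f):
    im=D[n]['pixels'][y0:y0+h,x0:x0+w,::-1]; cv2.imwrite('pics/'+f,cv2.resize(im,None,fx=s,fy=s,interpolation=cv2.INTER_CUBIC))
crop('scene',180,140,160,120+20,5,'z1.png')
crop('scene',310,240,110,120,5,'z2.png')
crop('side',210,150,200,150,4,'z3.png'); crop('side',280,260,120,110,5,'z4.png')
crop('wrist',50,40,260,200,3,'z5.png')
```

```text
(no output)
```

View pics/z1.png

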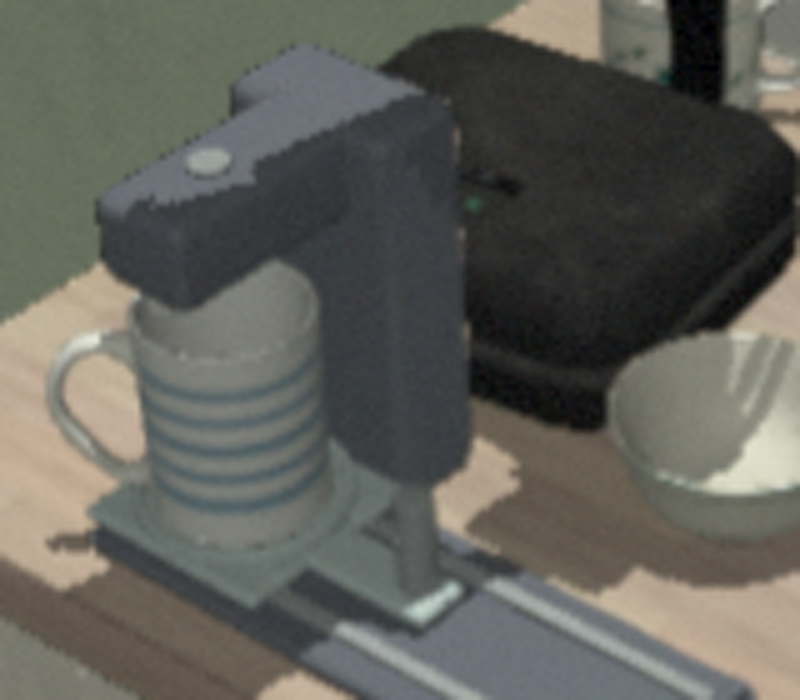

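View pics/z2.png

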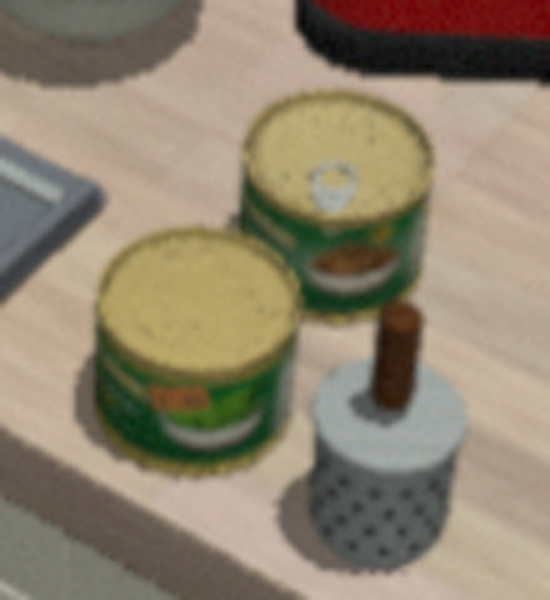

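View pics/z3.png

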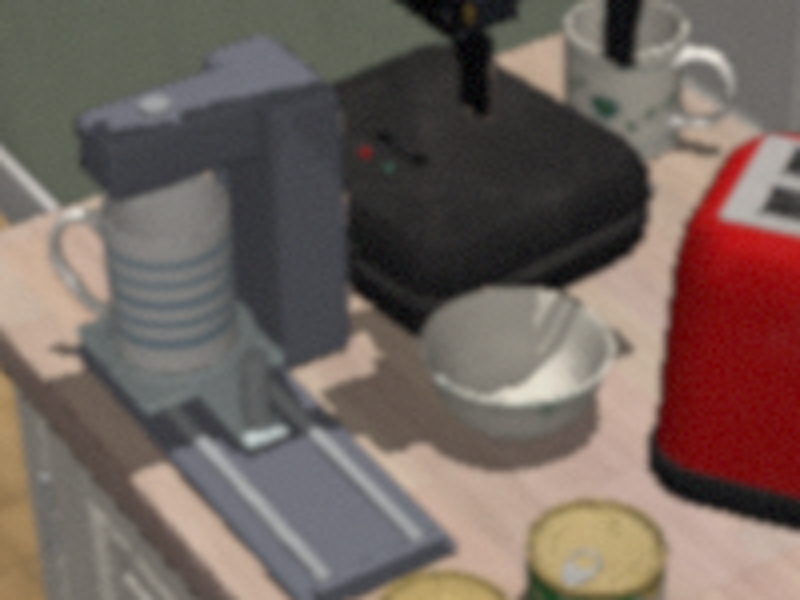

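View pics/z4.png

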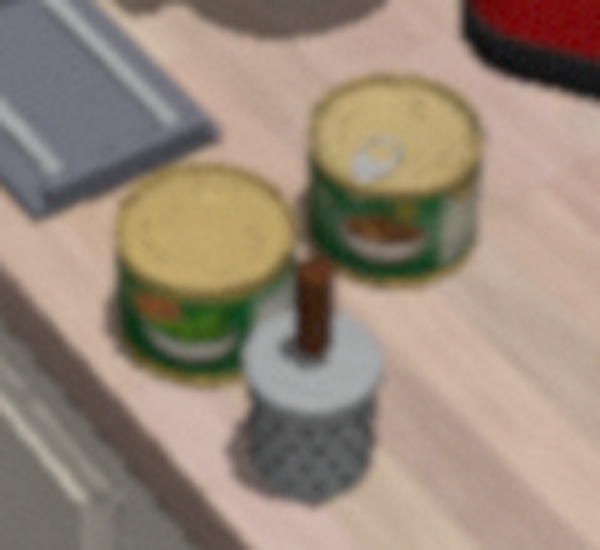

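View pics/z5.png

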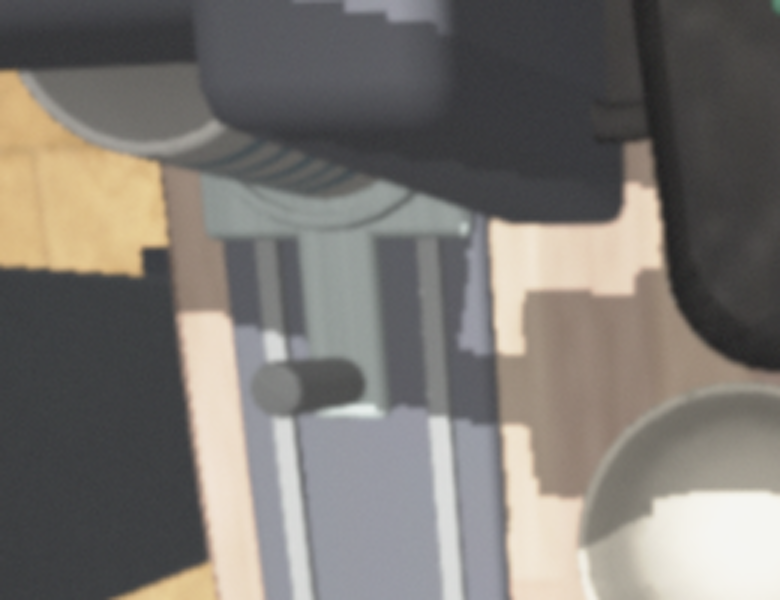

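Run:
```python
from h import *; import pickle
np.set_printoptions(precision=4,suppress=True)
D=pickle.load(open('c0.pkl','rb')); S,T,W=D['scene'],D['side'],D['wrist']
print('traykn wrist',plane(W,142.3,169.3,.073))
print('base corner R',plane(T,323,285.6,.014),plane(S,330,278,.014),'L',plane(T,286,298,.014))
# wrist view base right edge & left edge top
for p in [(50+498/3,40+420/3),(50+483/3,40+240/3),(50+235/3,40+330/3),(50+255/3,40+500/3)]: print('edge',plane(W,*p,.014))
# infuser knob top centre
sk=(310+402/5,240+312/5); tk=(280+317/5,260+268/5)
print('inf knob',plane(S,*sk,.108),plane(T,*tk,.108),tri(ray(S,*sk),ray(T,*tk)))
# lid by colour? lid centre
sl=(310+389/5,240+413/5); tl=(280+312/5,260+360/5)
print('lid',plane(S,*sl,.06),plane(T,*tl,.06))
for n,s,t in [('peas',(310+199/5,240+303/5),(280+206/5,260+232/5)),('meat',(310+338/5,240+155/5),(280+395/5,260+132/5))]:
    print(n,plane(S,*s,.058),plane(T,*t,.058))
# bowl
print('bowl',plane(W,299,222,.056), plane(W,353,222,.056))
```

```text
traykn wrist [0.4576 0.0535 0.073 ]
base corner R [ 0.4969 -0.0911  0.014 ] [ 0.4964 -0.0892  0.014 ] L [ 0.4078 -0.0788  0.014 ]
edge [0.5088 0.0378 0.014 ]
edge [0.5078 0.1018 0.014 ]
edge [0.4122 0.0719 0.014 ]
edge [0.4117 0.0084 0.014 ]
inf knob [ 0.4259 -0.2652  0.108 ] [ 0.4264 -0.2648  0.108 ] (array([ 0.4262, -0.265 ,  0.1079]), [np.float64(0.2218451796139611), np.float64(0.22184517961409708)])
lid [ 0.4241 -0.2658  0.06  ] [ 0.4244 -0.2654  0.06  ]
peas [ 0.4303 -0.181   0.058 ] [ 0.4313 -0.1819  0.058 ]
meat [ 0.5292 -0.1781  0.058 ] [ 0.531  -0.1769  0.058 ]
bowl [ 0.6034 -0.001   0.056 ] [ 0.6579 -0.001   0.056 ]
```

Run:
```python
from h import *; import pickle
np.set_printoptions(precision=4,suppress=True)
D=pickle.load(open('c0.pkl','rb'))
def ortho(c,x0,x1,y0,y1,z,s,f):
    # 1px = 1/s m ; image up=+y
    xs=np.arange(x0,x1,1/s); ys=np.arange(y1,y0,-1/s)
    X,Y=np.meshgrid(xs,ys); P=np.stack([X,Y,np.full_like(X,z)],-1)-np.array(c['position'])
    p=P@rot(c); a=p[...,0]/p[...,2]; b=p[...,1]/p[...,2]; k=1+c['k1']*(a*a+b*b)
    im=cv2.remap(c['pixels'][:,:,::-1],(c['fx']*a*k+c['cx']).astype('f4'),(c['fy']*b*k+c['cy']).astype('f4'),cv2.INTER_CUBIC)
    cv2.imwrite('pics/'+f,im)
ortho(D['wrist'],.38,.58,-.12,.16,.014,2000,'o_w.png')
ortho(D['side'],.38,.58,-.12,.16,.014,2000,'o_t.png')
ortho(D['scene'],.38,.58,-.12,.16,.014,2000,'o_s.png')
a=[cv2.imread('pics/o_%s.png'%k)[:,:] for k in 'wt']
cv2.imwrite('pics/o.png',np.hstack(a))
```

```text
(no output)
```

View pics/o.png

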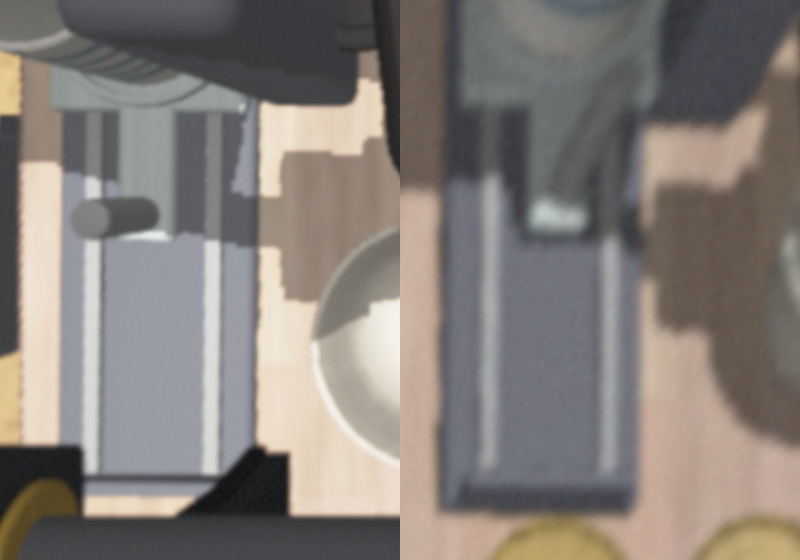

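Run:
```python
from h import *; import pickle
np.set_printoptions(precision=4,suppress=True)
D=pickle.load(open('c0.pkl','rb'));S,T,W=D['scene'],D['side'],D['wrist']
t=(210+253/4,150+352/4); w=(142.3,169.3)
print(plane(T,*t,.073),tri(ray(T,*t),ray(W,*w)), proj(T,[.4576,.0535,.073]))
```

```text
[0.4577 0.055  0.073 ] (array([0.4576, 0.0538, 0.0736]), [np.float64(0.4681176739727266), np.float64(0.4681176739726808)]) [273.541  238.3508]
```

Emit:
carry_out(series=[[20, -50, 0, 0, 0, 0, 1], [35, -100, 0, 0, 0, 0, 1], [53, -140, 0, 0, 0, 0, 1], [53, -167, 0, 0, 0, 0, 1], [53, -167, 0, 0, 0, 0, 1], [53, -167, 0, 0, 0, 0, 1]])

```text
time: 0.9
position: [0.4591, 0.0528, 0.2224]
tool_rot: [0.707, 0.707, 0.0, 0.0]
ft_force: [0.5, -0.3, -0.0]
grip_width: 0.0867
```

Emit:
carry_out(series=[[1, -1, 30, 0, 0, 0, 0.2], [1, -1, 65, 0, 0, 0, 0.0], [1, -1, 100, 0, 0, 0, 0], [1, -1, 130, 0, 0, 0, 0], [1, -1, 155, 0, 0, 0, 0], [1, -1, 170, 0, 0, 0, 0], [1, -1, 177, 0, 0, 0, 0], [1, -1, 177, 0, 0, 0, 0]], force=20)

```text
time: 1.9
position: [0.4591, 0.0536, 0.0449]
tool_rot: [0.707, 0.707, 0.0, 0.0]
ft_force: [0.7, -0.6, 0.6]
grip_width: 0.0438
```

Run:
```python
from h import *
w=cam('wrist')['pixels'];t=cam('side')['pixels'][120:320,170:370]
cv2.imwrite('pics/a1.png',np.hstack([cv2.resize(w,(400,300)),cv2.resize(t,(300,300))])[:,:,::-1])
print(robot.get_obs()['ft_force'])
```

```text
[0.07363245 0.00050419 0.0110455 ]
```

View pics/a1.png

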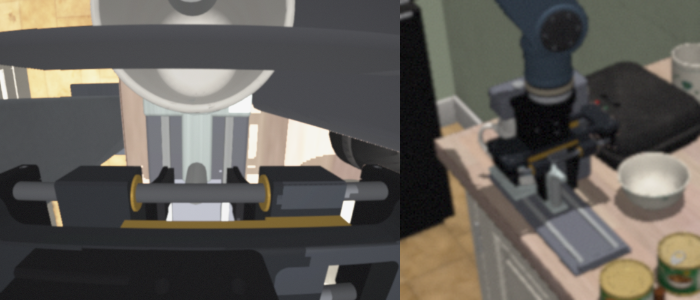

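The wrist view shows the knob at (197,175), centred between the fingers at 155 and 240. Closing on it.

Emit:
carry_out(series=[[0, 0, 0, 0, 0, 0, -1], [0, 0, 0, 0, 0, 0, -1], [0, 0, 0, 0, 0, 0, -1], [0, 0, 0, 0, 0, 0, -1]], force=20)

```text
time: 2.5
position: [0.4558, 0.0539, 0.0458]
tool_rot: [0.707, 0.707, -0.002, -0.002]
ft_force: [-4.6, -2.1, 4.7]
grip_width: 0.0172
```

Emit:
carry_out(series=[[-2, 0, 0, 0, 0, 0, -1], [-6, 0, 0, 0, 0, 0, -1], [-12, 0, 0, 0, 0, 0, -1], [-19, 0, 0, 0, 0, 0, -1], [-26, 0, 0, 0, 0, 0, -1], [-33, 0, 0, 0, 0, 0, -1], [-40, 0, 0, 0, 0, 0, -1], [-45, 0, 0, 0, 0, 0, -1]])

```text
time: 3.5
position: [0.4552, 0.0084, 0.0457]
tool_rot: [0.707, 0.707, -0.002, -0.002]
ft_force: [-3.0, 2.3, 4.2]
grip_width: 0.0174
```

Emit:
carry_out(series=[[-4, 0, 0, 0, 0, 0, -1], [-10, 0, 0, 0, 0, 0, -1], [-17, 0, 0, 0, 0, 0, -1], [-24, 0, 0, 0, 0, 0, -1], [-31, 0, 0, 0, 0, 0, -1], [-38, 0, 0, 0, 0, 0, -1], [-44, 0, 0, 0, 0, 0, -1], [-48, 0, 0, 0, 0, 0, -1]])

```text
time: 4.5
position: [0.4547, -0.04, 0.0457]
tool_rot: [0.707, 0.707, -0.002, -0.003]
ft_force: [-3.7, 1.2, 4.9]
grip_width: 0.0169
```

Emit:
carry_out(series=[[-4, 0, 0, 0, 0, 0, -1], [-10, 0, 0, 0, 0, 0, -1], [-17, 0, 0, 0, 0, 0, -1], [-23, 0, 0, 0, 0, 0, -1], [-28, 0, 0, 0, 0, 0, -1], [-32, 0, 0, 0, 0, 0, -1], [-35, 0, 0, 0, 0, 0, -1], [-37, 0, 0, 0, 0, 0, -1]])

```text
time: 5.5
position: [0.4542, -0.0764, 0.0457]
tool_rot: [0.708, 0.706, -0.002, -0.004]
ft_force: [-0.3, 12.6, 6.7]
grip_width: 0.0174
```

Emit:
carry_out(series=[[-1, 0, 0, 0, 0, 0, -1], [-2, 0, 0, 0, 0, 0, -1], [-3, 0, 0, 0, 0, 0, -1], [-4, 0, 0, 0, 0, 0, -1]])

```text
time: 6.0
position: [0.4541, -0.0766, 0.0457]
tool_rot: [0.71, 0.705, 0.0, -0.006]
ft_force: [4.4, 24.9, 5.6]
grip_width: 0.0175
```

Emit:
carry_out(series=[[0, 0, 0, 0, 0, 0, -1], [0, 0, 0, 0, 0, 0, -1], [0, 0, 0, 0, 0, 0, 0], [0, 0, 0, 0, 0, 0, 0], [0, 0, 0, 0, 0, 0, 0], [0, 0, 0, 0, 0, 0, 0]])

```text
time: 6.75
position: [0.4546, -0.077, 0.0456]
tool_rot: [0.71, 0.705, 0.001, -0.005]
ft_force: [0.8, 0.2, -0.4]
grip_width: 0.0419
```

Run:
```python
from h import *
o=robot.get_obs();print(o['ft_force'],o['grip_width'],o['position'],R.from_quat(o['tool_rot']).as_matrix())
```

```text
[ 0.76668354  0.19503336 -0.38907451] 0.04186521234355926 [ 0.45458271 -0.07698064  0.0456251 ] [[ 0.00731214  0.99994951 -0.00689324]
 [ 0.99993867 -0.00725437  0.00836852]
 [ 0.00831809 -0.00695401 -0.99994122]]
```

Emit:
carry_out(series=[[0, 0, -30, -0.4, -0.5, -0.4, 0], [0, 0, -80, -0.4, -0.5, -0.4, 0], [0, 0, -120, -0.4, -0.5, -0.4, 0], [0, 0, -145, -0.4, -0.5, -0.4, 0], [-20, 0, -155, -0.4, -0.5, -0.4, 0], [-60, -5, -155, -0.4, -0.5, -0.4, 0], [-90, -20, -155, -0.4, -0.5, -0.4, 0], [-90, -20, -155, -0.4, -0.5, -0.4, 0]])

```text
time: 7.75
position: [0.4344, -0.1698, 0.2]
tool_rot: [0.708, 0.706, -0.0, 0.0]
ft_force: [0.5, -0.3, 0.1]
grip_width: 0.0435
```

Run:
```python
from h import *; import pickle
D={n:cam(n,n+'1.png') for n in ['scene','side','wrist']}; pickle.dump(D,open('c1.pkl','wb'))
cv2.imwrite('pics/b1.png',np.hstack([D['scene']['pixels'][120:380,160:420],D['side']['pixels'][120:380,190:450]])[:,:,::-1])
```

```text
(no output)
```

View pics/b1.png

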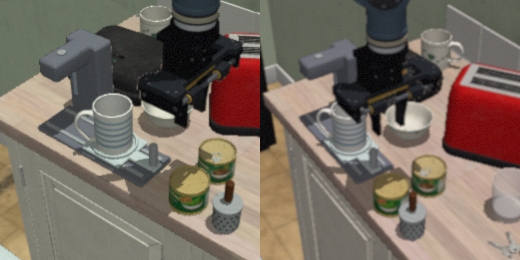

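View pics/wrist1.png

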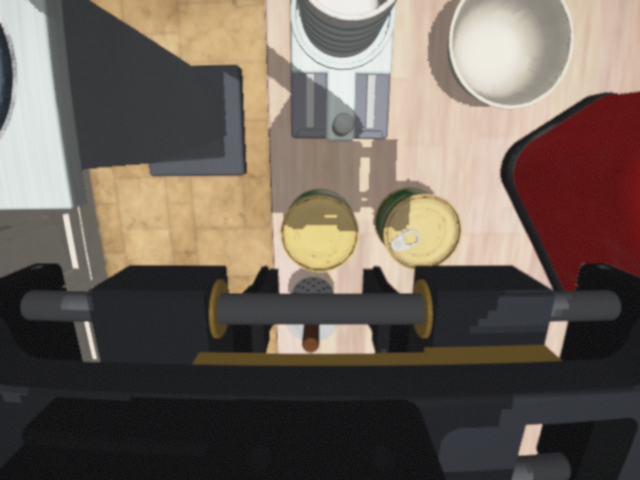

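The tray is out against its end stop, with the mug standing in it and the tins unmoved. The wrist view shows the infuser knob top at about (311,343). Next I'll measure the mug mouth and check the knob.

Run:
```python
from h import *; import pickle
np.set_printoptions(precision=4,suppress=True)
D=pickle.load(open('c1.pkl','rb'))
print(plane(D['wrist'],310.5,344,.108), plane(D['wrist'],310.5,330,.108))
def ortho(c,x0,x1,y0,y1,z,s):
    xs=np.arange(x0,x1,1/s); ys=np.arange(y1,y0,-1/s)
    X,Y=np.meshgrid(xs,ys); P=np.stack([X,Y,np.full_like(X,z)],-1)-np.array(c['position'])
    p=P@rot(c); a=p[...,0]/p[...,2]; b=p[...,1]/p[...,2]; k=1+c['k1']*(a*a+b*b)
    return cv2.remap(c['pixels'][:,:,::-1],(c['fx']*a*k+c['cx']).astype('f4'),(c['fy']*b*k+c['cy']).astype('f4'),cv2.INTER_CUBIC)
cv2.imwrite('pics/m1.png',np.hstack([ortho(D[n],.40,.52,-.035,.085,.123,3000) for n in ['scene','side']]))
```

```text
[ 0.427  -0.2618  0.108 ] [ 0.4271 -0.248   0.108 ]
```

View pics/m1.png

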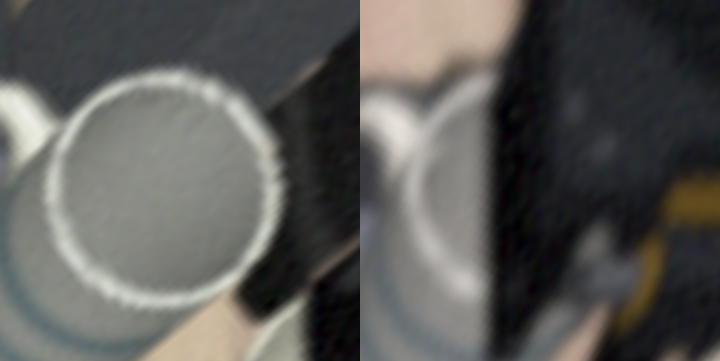

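Emit:
carry_out(series=[[-30, -3, 0, 0, 0, -0.2, 0], [-70, -6, 0, 0, 0, -0.2, 0], [-95, -8, 0, 0, 0, -0.2, 0], [-95, -8, 20, 0, 0, -0.2, 0], [-95, -8, 40, 0, 0, -0.2, 0], [-95, -8, 60, 0, 0, -0.2, 0], [-95, -8, 70, 0, 0, -0.2, 0], [-95, -8, 70, 0, 0, -0.2, 0]])

```text
time: 8.9
position: [0.4269, -0.2616, 0.1294]
tool_rot: [0.706, 0.709, 0.0, -0.001]
ft_force: [0.0, -0.4, -0.3]
grip_width: 0.0434
```

The rectified scene view shows the mouth circle centred at (165,189) with a 39 mm radius. That puts the mug mouth at (0.455, 0.022), which agrees with the knob position plus 100 mm.

Emit:
carry_out(series=[[-3, -1, 0, 0, 0, 0.2, 0], [-3, -1, 10, 0, 0, 0.2, 0], [-3, -1, 22, 0, 0, 0.2, 0], [-3, -1, 35, 0, 0, 0.2, 0], [-3, -1, 47, 0, 0, 0.2, 0], [-3, -1, 55, 0, 0, 0.2, 0], [-3, -1, 58, 0, 0, 0.2, 0], [-3, -1, 58, 0, 0, 0.2, 0]])

```text
time: 9.9
position: [0.4258, -0.2646, 0.0712]
tool_rot: [0.707, 0.707, 0.0, -0.001]
ft_force: [0.7, -0.3, 0.4]
grip_width: 0.0435
```

Run:
```python
from h import *
o=robot.get_obs();print(o['ft_force'],o['grip_width'],o['position'])
w=cam('wrist')['pixels'];t=cam('side')['pixels'][200:400,250:450];s=cam('scene')['pixels'][220:380,300:460]
cv2.imwrite('pics/a2.png',np.hstack([cv2.resize(t,(400,400)),cv2.resize(s,(400,400))])[:,:,::-1])
cv2.imwrite('pics/a3.png',w[:,:,::-1])
```

```text
[ 0.69442367 -0.28033292  0.43012245] 0.043481481129212185 [ 0.4258276  -0.26456175  0.071207  ]
```

View pics/a2.png

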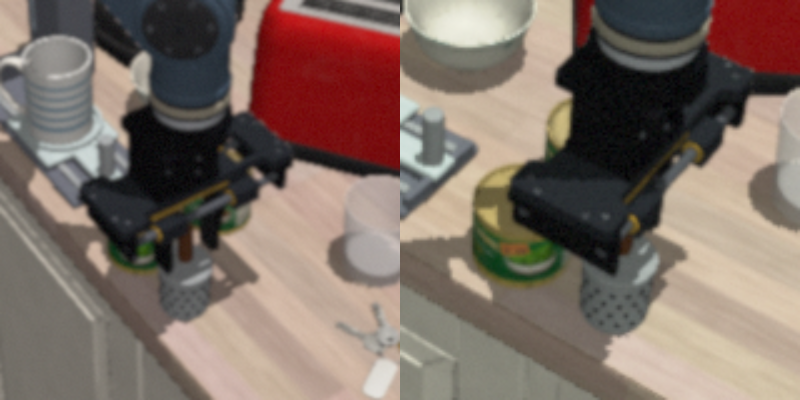

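View pics/a3.png

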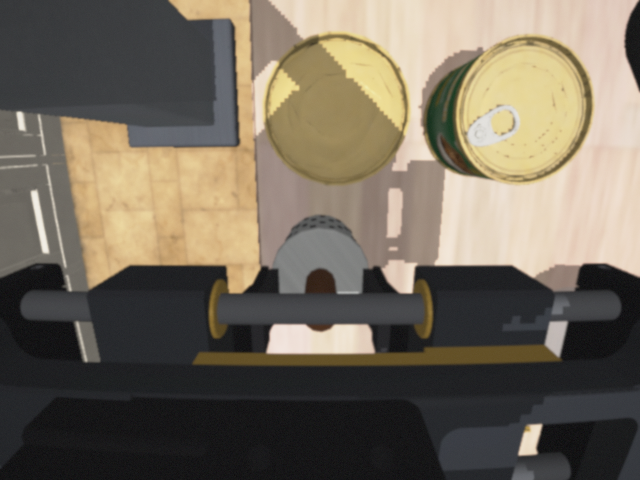

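The wooden knob sits at about (320,300) in the wrist view, midway between the fingers at about 262 and 378. Gripping it.

Emit:
carry_out(series=[[0, 0, 0, 0, 0, 0, -1], [0, 0, 0, 0, 0, 0, -1], [0, 0, 0, 0, 0, 0, -1], [0, 0, 0, 0, 0, 0, -1], [0, 0, 0, 0, 0, 0, -1]], force=25)

```text
time: 10.68
position: [0.426, -0.2648, 0.0718]
tool_rot: [0.707, 0.707, 0.0, -0.0]
ft_force: [-0.5, 0.0, 1.2]
grip_width: 0.0152
```

Emit:
carry_out(series=[[0, 0, -5, 0, 0, 0, -1], [0, 0, -20, 0, 0, 0, -1], [0, 0, -40, 0, 0, 0, -1], [0, 0, -65, 0, 0, 0, -1], [0, 0, -90, 0, 0, 0, -1], [0, 0, -110, 0, 0, 0, -1], [0, 0, -120, 0, 0, 0, -1], [0, 0, -120, 0, 0, 0, -1]])

```text
time: 11.68
position: [0.4264, -0.2651, 0.1927]
tool_rot: [0.707, 0.707, 0.0, 0.0]
ft_force: [-0.6, 0.9, -1.8]
grip_width: 0.0152
```

Run:
```python
from h import *; import pickle
np.set_printoptions(precision=4,suppress=True)
D={n:cam(n,n+'2.png') for n in ['scene','side','wrist']}; pickle.dump(D,open('c2.pkl','wb'))
o=robot.get_obs();print(o['ft_force'],o['grip_width'],o['position'],R.from_quat(o['tool_rot']).as_matrix())
def ortho(c,x0,x1,y0,y1,z,s):
    xs=np.arange(x0,x1,1/s); ys=np.arange(y1,y0,-1/s)
    X,Y=np.meshgrid(xs,ys); P=np.stack([X,Y,np.full_like(X,z)],-1)-np.array(c['position'])
    p=P@rot(c); a=p[...,0]/p[...,2]; b=p[...,1]/p[...,2]; k=1+c['k1']*(a*a+b*b)
    return cv2.remap(c['pixels'][:,:,::-1],(c['fx']*a*k+c['cx']).astype('f4'),(c['fy']*b*k+c['cy']).astype('f4'),cv2.INTER_CUBIC)
cv2.imwrite('pics/m2.png',np.hstack([ortho(D[n],.40,.52,-.035,.085,.123,2500) for n in ['scene','side']]))
a=[cv2.resize(D[n]['pixels'][120:390,190:460],(400,400)) for n in ['scene','side']]
cv2.imwrite('pics/a4.png',np.hstack(a)[:,:,::-1])
```

```text
[-0.5379  0.2433 -0.1026] 0.014964985754246865 [ 0.4256 -0.2644  0.1911] [[-0.0007  1.     -0.0019]
 [ 1.      0.0007  0.002 ]
 [ 0.002  -0.0019 -1.    ]]
```

View pics/a4.png

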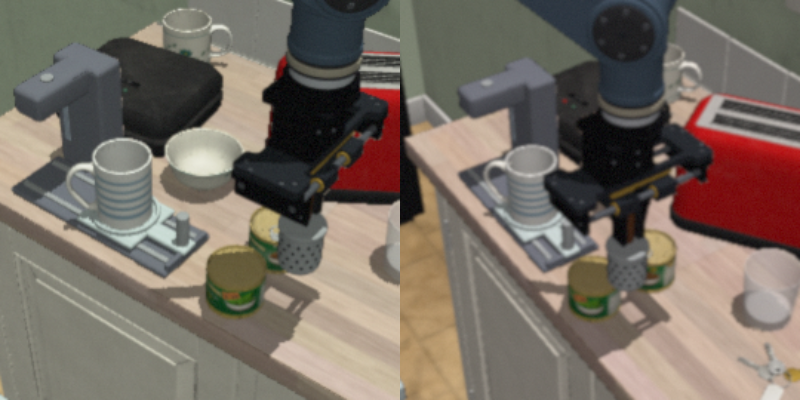

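View pics/m2.png

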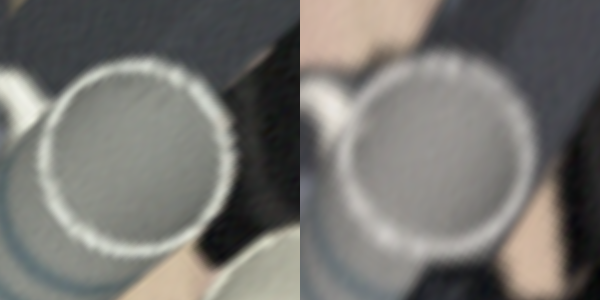

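The infuser is lifted and the tins are in place. The scene and side views agree on the mug mouth at (0.4547, 0.0229). I'll carry the infuser across, rising first.

Emit:
carry_out(series=[[0, 0, -15, 0, 0, 0, -1], [10, 0, -30, 0, 0, 0, -1], [30, 0, -38, 0, 0, 0, -1], [55, 5, -38, 0, 0, 0, -1], [80, 10, -38, 0, 0, 0, -1], [105, 15, -38, 0, 0, 0, -1], [130, 20, -38, 0, 0, 0, -1], [150, 22, -38, 0, 0, 0, -1]])

```text
time: 12.82
position: [0.4469, -0.1119, 0.2293]
tool_rot: [0.706, 0.708, 0.0, -0.002]
ft_force: [0.5, -0.6, -0.4]
grip_width: 0.015
```

Emit:
carry_out(series=[[15, 0, 0, 0, 0, 0, -1], [40, 4, 0, 0, 0, 0, -1], [65, 6, 0, 0, 0, 0, -1], [90, 8, 0, 0, 0, 0, -1], [110, 8, 0, 0, 0, 0, -1], [125, 8, 0, 0, 0, 0, -1], [135, 8, 0, 0, 0, 0, -1], [137, 8, 0, 0, 0, 0, -1]])

```text
time: 13.82
position: [0.4545, 0.0256, 0.2297]
tool_rot: [0.706, 0.708, -0.0, -0.002]
ft_force: [-0.4, 0.3, -0.9]
grip_width: 0.0152
```

Run:
```python
from h import *; import pickle
np.set_printoptions(precision=4,suppress=True)
D={n:cam(n,n+'3.png') for n in ['scene','side','wrist']}; pickle.dump(D,open('c3.pkl','wb'))
o=robot.get_obs();print(o['ft_force'],o['grip_width'],o['position'],R.from_quat(o['tool_rot']).as_matrix())
c=[proj(D[n],[.4547,.0229,.13]) for n in ['scene','side']];print(c)
a=[]
for n,p in zip(['scene','side'],c):
    x,y=int(p[0])-60,int(p[1])-75; print(n,x,y); a.append(cv2.resize(D[n]['pixels'][y:y+150,x:x+120],(400,500),interpolation=cv2.INTER_CUBIC))
cv2.imwrite('pics/a5.png',np.hstack(a)[:,:,::-1])
```

```text
[ 0.1063 -0.0763 -0.714 ] 0.015771895457376905 [0.4547 0.0248 0.2297] [[-0.0017  1.     -0.0026]
 [ 1.      0.0017  0.0026]
 [ 0.0026 -0.0026 -1.    ]]
[array([271.5895, 221.5597]), array([277.8708, 225.1863])]
scene 211 146
side 217 150
```

View pics/a5.png

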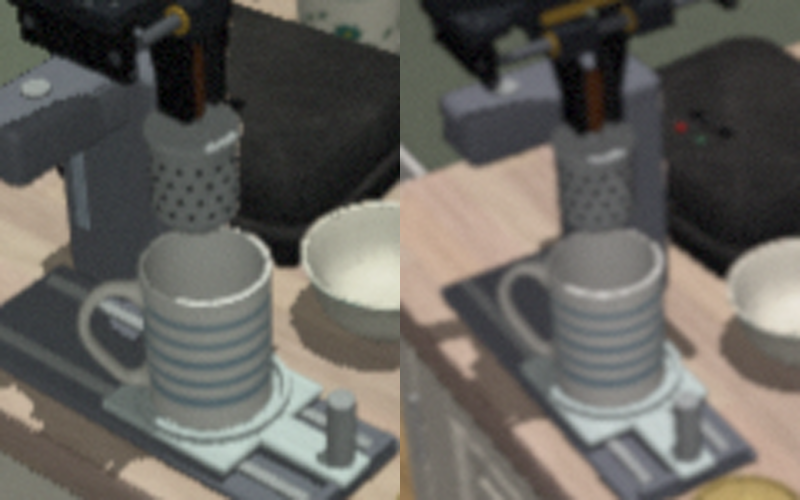

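View pics/wrist3.png

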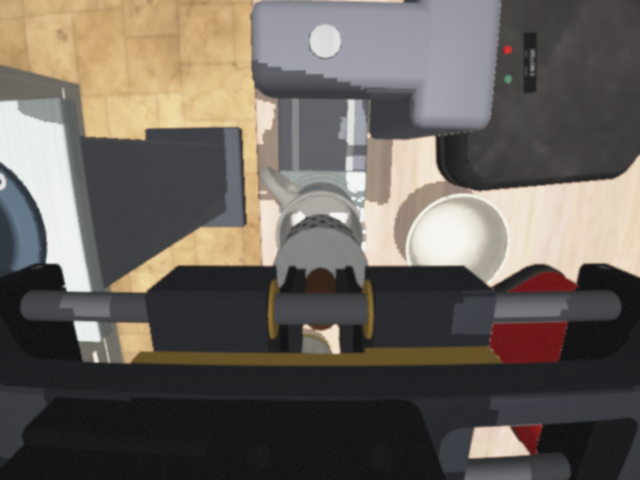

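The infuser hangs over the mug. In this crop its lid spans about x 145 to 243 and the basket bottom is at about (195,232). I'll compare these with the projected geometry for height and tilt.

Run:
```python
from h import *; import pickle
np.set_printoptions(precision=1,suppress=True)
D=pickle.load(open('c3.pkl','rb')); a=np.linspace(0,2*np.pi,73)
out=[]
for n,(x,y) in [('scene',(211,146)),('side',(217,150))]:
    c=D[n]; im=cv2.resize(c['pixels'][y:y+150,x:x+120],(480,600),interpolation=cv2.INTER_CUBIC)[:,:,::-1].copy()
    for r,z,b,col in [(.025,.158,.0,(0,0,255)),(.0275,.218,0,(0,255,0)),(.0385,.123,1,(255,0,0))]:
        X,Y=(.4547,.0229) if b else (.4547,.0248)
        p=np.array([proj(c,[X+r*np.cos(t),Y+r*np.sin(t),z]) for t in a]); p=(p-[x,y])*4
        cv2.polylines(im,[p.astype(int)],True,col,1)
    out.append(im[:,:400])
cv2.imwrite('pics/a6.png',np.hstack(out))
```

```text
(no output)
```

View pics/a6.png

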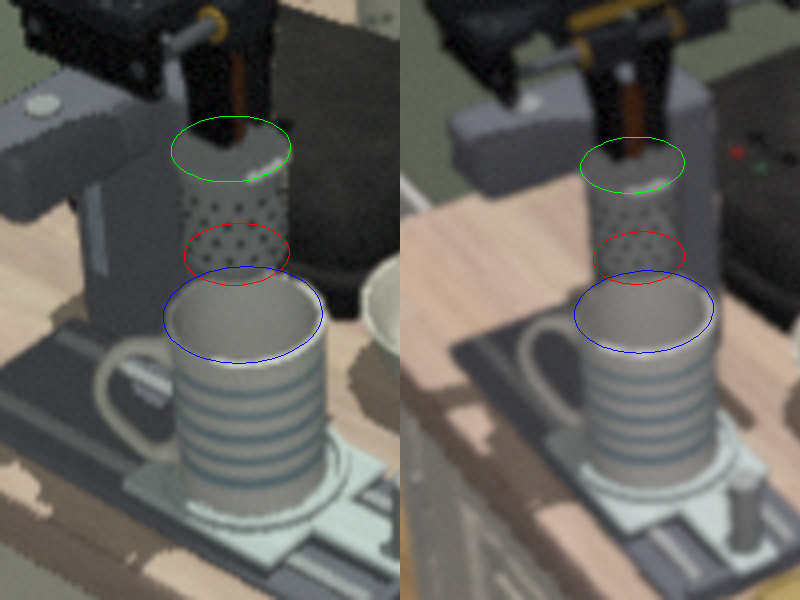

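Emit:
carry_out(series=[[-1, 0, 3, 0, 0, 0, -1], [-2, 1, 7, 0, 0, 0, -1], [-3, 1, 11, 0, 0, 0, -1], [-3, 1, 15, 0, 0, 0, -1], [-3, 1, 18, 0, 0, 0, -1], [-3, 1, 20, 0, 0, 0, -1], [-3, 1, 20, 0, 0, 0, -1], [-3, 1, 20, 0, 0, 0, -1]])

```text
time: 14.98
position: [0.4558, 0.0219, 0.2098]
tool_rot: [0.706, 0.708, 0.0, -0.002]
ft_force: [-0.6, 0.2, -1.5]
grip_width: 0.0149
```

Run:
```python
from h import *; import pickle
np.set_printoptions(precision=4,suppress=True)
o=robot.get_obs();print(o['ft_force'],o['grip_width'],o['position'],o['joint_velocities'])
D={n:cam(n,n+'4.png') for n in ['scene','side','wrist']}
o=robot.get_obs();print(o['position'])
P=o['position']; a=np.linspace(0,2*np.pi,73)
out=[]
for n,(x,y) in [('scene',(211,146)),('side',(217,150))]:
    c=D[n]; im=cv2.resize(c['pixels'][y:y+150,x:x+120],(480,600),interpolation=cv2.INTER_CUBIC)[:,:,::-1].copy()
    for r,z,b,col in [(.025,P[2]-.0717,.0,(0,0,255)),(.0275,P[2]-.0117,0,(0,255,0)),(.0385,.123,1,(255,0,0))]:
        X,Y=(.4547,.0229) if b else P[:2]
        p=np.array([proj(c,[X+r*np.cos(t),Y+r*np.sin(t),z]) for t in a]); p=(p-[x,y]+.5)*4
        cv2.polylines(im,[np.round(p).astype(int)],True,col,1)
    out.append(im[:,:400])
cv2.imwrite('pics/a7.png',np.hstack(out))
```

```text
[-0.5979  0.1589 -1.4949] 0.014889441932412227 [0.4558 0.0219 0.2098] [-0.0006 -0.0014  0.0003 -0.0008 -0.0002  0.0008]
[0.4558 0.0219 0.2098]
```

View pics/a7.png

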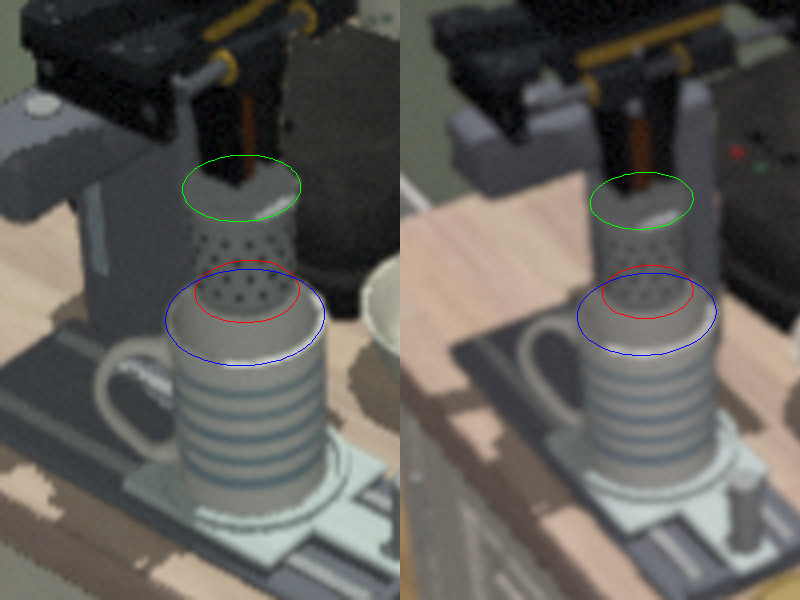

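View pics/scene4.png

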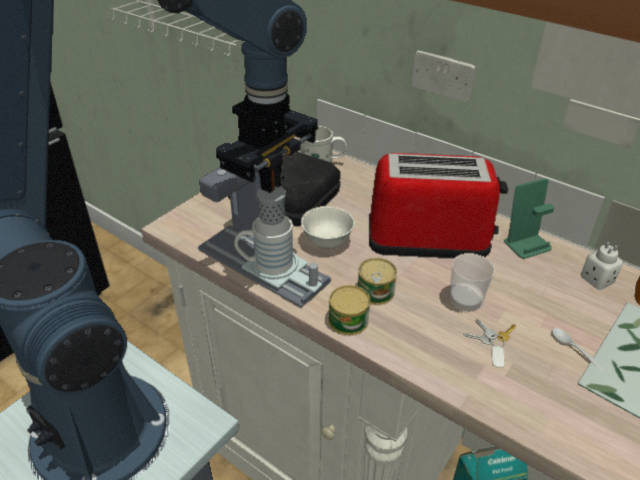

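Run:
```python
from h import *
print(robot.hand_in(), robot.get_obs()['position'], robot.get_obs()['grip_width'])
```

```text
the job is handed in; nothing more can be done
the job is handed in; nothing more can be done
```

The job is done and handed in at about 15 s of the 51 s allowed; the hand-in gives no verdict.

- **Tray:** I gripped the tray knob and pulled it out about 130 mm. At the end stop the pull rose to about 25 N with no further movement. The mug stayed standing in the tray.
- **Infuser:** I gripped it by its wooden knob at 25 N. It crossed the tins with its bottom 60 mm or more above their tops, and it is now held over the mug.

**Last checks:**
- **Position:** the TCP was at (0.4558, 0.0219), against a mug mouth measured at (0.4547, 0.0229). The 1 mm offset is deliberate, to allow for how the infuser sat in the pictures. The pictures show it centred on the mug to about 1 mm.
- **Height:** the infuser's bottom was about 15 mm above the rim. The scene view suggested it might be up to about 2 mm higher.
- **Upright and still:** the tool was tilted about 0.2°, and joint speeds were essentially zero.
- **Grip and contact:** the opening was 15 mm on the 16 mm knob, and the wrist force was only about the infuser's weight, so there was no sign of contact with the mug.
- **Rest of the scene:** the tins and bowl look unmoved in the last scene picture. I did not measure their positions again.

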